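# Stack the wooden pantry trays in a zigzag

## Robot

A 7-joint arm with a two-finger parallel gripper is mounted at the origin on a cart in front of the work surface, level with it; the furniture and walls round the work are solid. World frame = base frame: x ahead of the robot, y to its left, z up, the work surface at z = 0. Lengths are in m, angles in rad, forces in N, time in s.
With the tool pointing down it reaches from about 0.4 to 0.85 m from the base axis. Payload 4.5 kg.
Tool frame: the origin (TCP) lies at the very end of the fingers, on their centre line; the grasp point (between the pads) lies 19 mm behind it (tcp_to_grasp is the z of the grasp point in the tool frame, in m); z points along the fingers, y is the line along which they close (so a half turn about z gives the same grasp; the last joint's range is limited). The gripper opens to 88 mm and grips with 3 to 60 N. Pads are 18 mm wide; open, the fingers measure 123 mm over their backs; the gripper's body (75 mm by 187 mm) begins 45 mm behind the grasp point.
Start: joints at [-1.292, 0.689, -0.195, 1.565, 0.157, 0.902, -0.215], TCP at [0.151, 0.606, 0.239] pointing down, gripper open.
Joint ranges: [-3.01, 3.01], [-0.46, 2.08], [-1.47, 1.51], [0.13, 2.56], [-1, 4.14], [0.04, 2.09], [-2.66, 2.66]. Speed limits (rad/s): [2.57, 2.57, 3.14, 3.14, 3.14, 3.14, 3.14].

## Interface

Orientations are given as a unit quaternion [x, y, z, w].
In Python, from plant import * gives the robot as it stands. The module is installed in compiled form; this text tells all that it offers.
- The arm moves only by the shell command python3 -m jog 'ROWS' [OPENING] [FORCE]. ROWS is JSON, a list that holds one entry, the list of rows, each a list of 6 numbers: the shift along the tool's x, y, z in m, then the turn, a rotation vector about the tool's x, y, z in rad. In form: [[[dx, dy, dz, ax, ay, az], ...]]. A call has 1 to 12 rows; each row shifts and turns the commanded pose from where the row before left it, along the tool's axes as they then stand; what a row does not reach is not made up. A row lasts 1/8 s, in which the tool goes at most 62.5 mm and 10.7 degrees, less where a joint would pass 70% of its speed; a pose out of reach is approached as far as the arm can. A call with a gripper value outside its range is refused whole. OPENING is the finger opening in m, from 0 to 0.0881, set as the call begins (- or left out, the last holds). The fingers move at their own pace and stop on an object; FORCE is the grip in N (left out, the last holds). Time passes only in rows, so rows that do not move let the fingers close. It gives the time, the measured TCP pose, the force, the opening and the grip force at its end, in the units of the state.
- get_state(): the state, without advancing time (a new reading comes with each control period).
- snapshot(name): name is "side" or "top" or "wrist"; returns a dict with "frame" (384x512x3 uint8, red, green, blue), "mtx" (3x3 intrinsics, pixels), "xyz" and "orientation" of the camera in the world; the wrist camera has in their place "mount" (4x4, takes a point from camera to tool coordinates, whose origin is the TCP and whose axes are the flange's). Camera axes: x right, y down, z forward; pixel columns grow to the right and rows downward; lengths in m; the calibration is good to about 2 mm. A picture is of the moment at which its call begins: read the wrist's pose just before it. There is no depth.
- finish_job(): hands the job in; it is judged then, once.
The state is a dict: "clock": time; "q": joint angles; "qd": joint speeds; "joint_torque": joint torques, N m; "tool_pos": TCP position; "eef_rot": TCP orientation; "contact_force": force on the tool from outside, world axes, zero at the start; "moment": the same for the moment, N m; "opening": opening from 0.0 (shut) to 1.0 (fully open); "finger_force": force on a finger pad.
Only numpy, scipy, OpenCV 4.12 (cv2) and the standard library are available. Lean on these libraries where they do the work, as an engineer would, in place of code of your own. Each camera call takes 0.05 s, during which the arm holds its last target. There are 200 camera calls.

## Task

Stack the three wooden pantry trays with a low mouth at one end into a zigzag tower: the one in the middle of the worktop is the bottom, set the other deep tray on its rim, and the shallow tray on top of that. Each tray must lie with its mouth to the opposite side from the one below and be shifted back lengthwise, its closed back end in line with the step where the mouth below begins, so that every mouth stays open and the sides line up. Leave the closed box of the same wood, which has no mouth, where it is.

Things in the scene. Friction and masses are not known exactly. Their poses are not given: they have to be found in the camera images.
- bottom_tray_center (a point): Bottom tray, mid worktop, mouth roughly to robot's left: loose open wooden tray 56 (x) x 160 (y) x 50 mm high, walls 5. High side walls with 11 mm wide rim lips run from the closed back end (y=-80) to a step at y=+35; beyond is the mouth, walls only 20 high. Flat vertical sides. Point: centre of footprint, half-way up; x across, y lengthwise to the mouth, z up. 0.45 kg.
- deep_tray_center (a point): Deep tray: same shape and size as the bottom tray (50 high), left or right of it, mouth roughly to robot's right; take it across its 56 mm width. Point: centre of footprint, half-way up; x across, y lengthwise to the mouth, z up. 0.18-0.29 kg. Placed, its centre is 45 mm back (-y of the bottom tray) and 50 mm up, mouth opposite.
- shallow_tray_center (a point): Shallow tray: same plan and mouth but 34 mm high, on the other side, mouth roughly to robot's left; take it across its 56 mm width. Point: centre of footprint, half-way up; x across, y lengthwise to the mouth, z up. 0.14-0.24 kg. Placed, its centre is 45 mm back (-y of the deep tray) and 42 mm up, mouth opposite to the deep tray's.
- closed_box_center (a point): Bystander: loose closed-walled open-topped box of the same wood, 56 by 140 by 42 mm, walls equally high all round, no mouth, at the back right. Point: its centre, half-way up.

How it is judged:
By the outcome, as a careful person would: the job done as asked, in the order asked, and still so for the second after the job is handed in, with the robot touching nothing.
It also fails if it takes over 64 s, if anything falls off the work surface, if the arm or the gripper's body presses on something with over 40 N, if the wrist force passes 120 N, or if a joint passes its speed limit or range.

## Working session

There is one attempt and no reset: what is moved stays moved. The work goes in short steps, Python scripts to look and compute and a shell command to move; the robot and the scene stay as the last step left them, time stands still between calls to the robot, and variables do not carry over. Pictures are saved under pics/ and viewed, at most 10 in all, crops included, and the job is handed in when it is done.

```bash
mkdir -p pics
python3 - <<'E'
from plant import *
import cv2,numpy as np
s=get_state();print({k:np.round(v,3) for k,v in s.items()})
for n in("top","side"):
    d=snapshot(n);cv2.imwrite(f"pics/{n}0.png",d["frame"][:,:,::-1]);print(n,np.round(d["mtx"],1).tolist(),d["xyz"],d["orientation"])
E
```

```text
{'clock': np.float64(0.0), 'q': array([-1.292,  0.69 , -0.195,  1.566,  0.157,  0.903, -0.215]), 'qd': array([ 0.002, -0.   , -0.   ,  0.   ,  0.001,  0.001,  0.   ]), 'joint_torque': array([-0.0000e+00, -5.2757e+01, -1.2670e+00, -1.5343e+01, -5.3000e-02,
        7.0000e-03,  0.0000e+00]), 'tool_pos': array([0.151, 0.606, 0.238]), 'eef_rot': array([ 0.122,  0.993, -0.001, -0.   ]), 'contact_force': array([ 0.352, -0.974,  0.279]), 'moment': array([0.04 , 0.023, 0.004]), 'finger_force': np.float64(0.0), 'opening': np.float64(1.001)}
top [[477.6, 0.0, 252.8], [0.0, 477.6, 193.6], [0.0, 0.0, 1.0]] [0.12332825 0.13038685 1.30265102] [-0.55938481  0.80958917 -0.14482705  0.10333984]
side [[493.3, 0.0, 249.0], [0.0, 493.3, 192.9], [0.0, 0.0, 1.0]] [ 0.01187377 -0.32396547  1.19348172] [ 0.82513214 -0.5062796   0.13017716 -0.21422378]
```

View pics/top0.png

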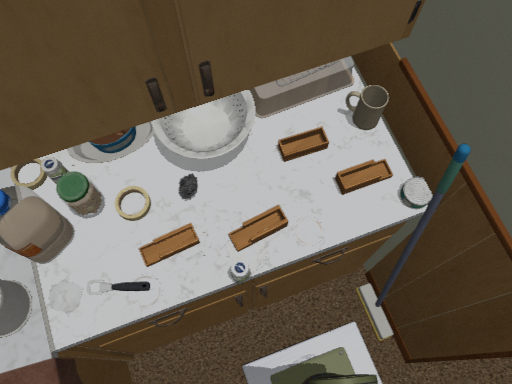

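View pics/side0.png

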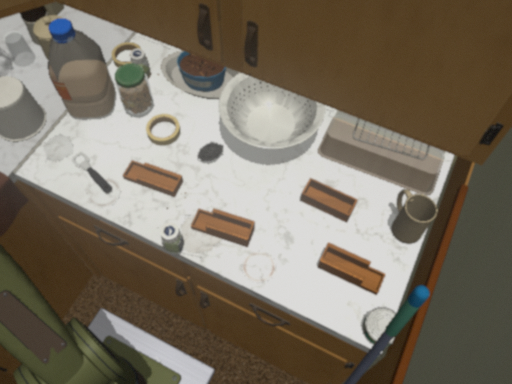

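The top view shows the bottom tray at about (258,228), trays at left (170,244) and right (364,176), and the closed box at (303,144). The side view agrees. Next I'll get coarse poses and enlarged crops.

```bash
cat > h.py <<'E'
from plant import *
import cv2,numpy as np
from scipy.spatial.transform import Rotation as R
def cam(n):
    s=get_state();d=snapshot(n);f=d["frame"][:,:,::-1].copy()
    if n=="wrist":
        T=np.eye(4);T[:3,:3]=R.from_quat(s["eef_rot"]).as_matrix();T[:3,3]=s["tool_pos"]
        T=T@np.array(d["mount"]);Rm,t=T[:3,:3],T[:3,3]
    else: Rm,t=R.from_quat(d["orientation"]).as_matrix(),np.array(d["xyz"])
    return f,d["mtx"],Rm,t
def ray(c,px,z):
    f,K,Rm,t=c;px=np.atleast_2d(np.asarray(px,float))
    d=(Rm@np.linalg.inv(K)@np.c_[px,np.ones(len(px))].T).T
    return t+d*((z-t[2])/d[:,2])[:,None]
def mask(f,b=1):
    h=cv2.cvtColor(f,cv2.COLOR_BGR2HSV)
    m=cv2.inRange(h,(4,110,40),(18,255,255))
    return m
def blobs(f,amin):
    cs,_=cv2.findContours(mask(f),cv2.RETR_EXTERNAL,cv2.CHAIN_APPROX_NONE)
    return [c for c in cs if cv2.contourArea(c)>amin]
E
python3 - <<'E'
from h import *
W=[]
for n,cs in(("top",[(170,244),(258,228),(364,176)]),("side",[(153,178),(222,226),(350,268)])):
    c=cam(n)
    for b in blobs(c[0],500):
        r=cv2.minAreaRect(b)
        if cv2.contourArea(b)>4000: continue
        p=ray(c,cv2.boxPoints(r),.02)[:,:2];e=p[1]-p[0],p[2]-p[1];L=max(e,key=np.linalg.norm)
        print(n,np.round(r[0]),np.round(p.mean(0),3),"yaw",round(np.degrees(np.arctan2(L[1],L[0]))%180,1),[round(np.linalg.norm(v),3) for v in e])
    W.append(np.hstack([cv2.resize(c[0][y-32:y+32,x-44:x+44],(264,192),interpolation=3) for x,y in cs]))
cv2.imwrite("pics/crop.png",np.vstack(W))
E
```

```text
top [384. 258.] [ 0.272 -0.302] yaw 127.7 [np.float64(0.203), np.float64(0.066)]
top [169. 244.] [0.517 0.237] yaw 95.5 [np.float64(0.159), np.float64(0.063)]
top [258. 228.] [ 0.475 -0.011] yaw 97.9 [np.float64(0.166), np.float64(0.066)]
top [363. 175.] [ 0.516 -0.354] yaw 90.1 [np.float64(0.166), np.float64(0.069)]
top [303. 144.] [ 0.671 -0.23 ] yaw 88.5 [np.float64(0.15), np.float64(0.071)]
side [352. 268.] [ 0.518 -0.354] yaw 87.4 [np.float64(0.069), np.float64(0.159)]
side [222. 227.] [ 0.469 -0.008] yaw 101.2 [np.float64(0.045), np.float64(0.153)]
side [153. 178.] [0.512 0.233] yaw 95.9 [np.float64(0.042), np.float64(0.146)]
```

View pics/crop.png

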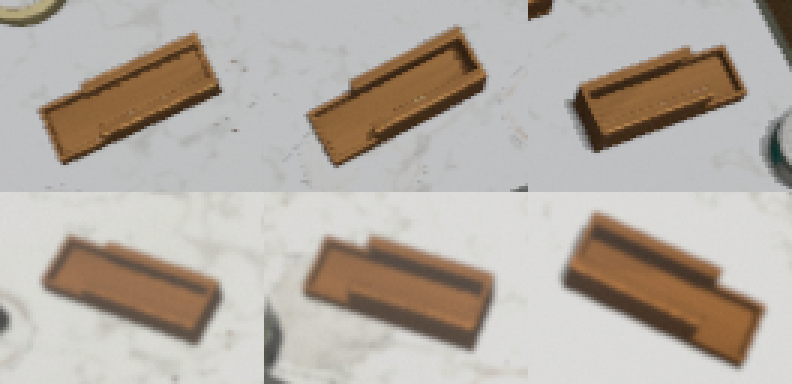

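Left (170,244) is low-walled with its mouth to the left, so it is the shallow tray. Right (364,176) is tall-walled with its mouth to the right, so it is the deep tray. The middle tray's mouth is to the left. Next I'll move over the bottom tray, turning the tool on the way.

```bash
python3 -m jog '[[[-0.0485,-0.0222,0,0,0,0],[-0.0485,-0.0222,0,0,0,0],[-0.0485,-0.0222,0,0,0,0],[-0.0485,-0.0222,0,0,0,0],[-0.0485,-0.0222,0,0,0,0],[-0.0485,-0.0222,0,0,0,0],[0,0,0,0,0,0.186],[0,0,0,0,0,0.186],[0,0,0,0,0,0.186],[0,0,0,0,0,0.186],[0,0,0,0,0,0.186],[0,0,0,0,0,0.186]]]'; python3 -c "
from h import *
print(np.round(get_state()['q'],2),np.round(snapshot('wrist')['mount'],3))"
```

```text
clock: 1.7
tool_pos: [0.4013, 0.4066, 0.2386]
eef_rot: [0.631, 0.775, -0.0, -0.0]
contact_force: [0.4, -0.5, -0.4]
opening: 0.997
finger_force: 0.0
[-0.93  0.62  0.1   1.74 -0.08  0.79 -0.59] [[ 0.001 -0.959 -0.284  0.074]
 [ 1.     0.001  0.    -0.   ]
 [ 0.    -0.284  0.959 -0.146]
 [ 0.     0.     0.     1.   ]]
```

```bash
python3 -m jog '[[[-0.0528,-0.0014,0,0,0,0],[-0.0528,-0.0014,0,0,0,0],[-0.0528,-0.0014,0,0,0,0],[-0.0528,-0.0014,0,0,0,0],[-0.0528,-0.0014,0,0,0,0],[-0.0528,-0.0014,0,0,0,0],[-0.0528,-0.0014,0,0,0,0],[-0.0528,-0.0014,0,0,0,0.065],[0,0,0,0,0,0],[0,0,0,0,0,0]]]'
cat >> h.py <<'E'
def yaw():
    T=R.from_quat(get_state()["eef_rot"]).as_matrix();return np.degrees(np.arctan2(T[1,1],T[0,1])),T
E
python3 - <<'E'
from h import *
print(np.round(get_state()['q'],2),yaw()[0])
c=cam("wrist");cv2.imwrite("pics/w1.png",c[0]);print(np.round(c[1],0).tolist(),c[3])
for b in blobs(c[0],2000):
    print(cv2.minAreaRect(b)); print(cv2.approxPolyDP(b,5,True)[:,0].tolist())
E
```

```text
clock: 3.0
tool_pos: [0.4785, -0.0082, 0.2386]
eef_rot: [0.653, 0.757, 0.0, -0.0]
contact_force: [-0.8, 0.4, 0.7]
opening: 1.0
finger_force: 0.0
[-0.11  0.5   0.05  2.   -0.04  0.64  0.11] 8.42524980059931
[[275.0, 0.0, 255.0], [0.0, 275.0, 190.0], [0.0, 0.0, 1.0]] [0.46756759 0.06475597 0.38457823]
((249.5, 165.0), (124.0, 43.0), 90.0)
[[230, 103], [235, 140], [228, 141], [229, 226], [268, 227], [271, 103]]
((64.5, 29.0), (58.0, 81.0), 90.0)
[[24, 0], [26, 34], [100, 58], [105, 0]]
```

View pics/w1.png

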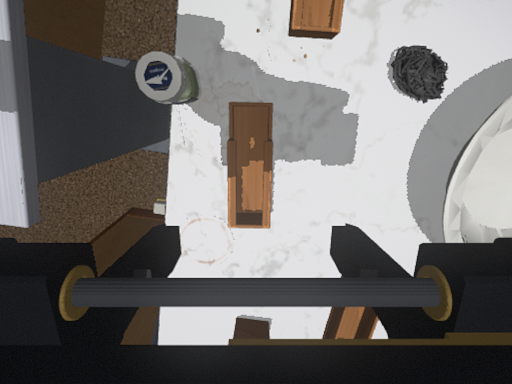

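The wrist view shows the bottom tray with columns 229–272. Its mouth end is at row 103, the steps are at row ~141 and the back rim is at row ~227.

```bash
cat >> h.py <<'E'
def edges(c,rows,z,near):
    "fit left/right silhouette lines (world xy at z) over rows of the blob nearest col 'near'"
    m=mask(c[0]);n,lab,st,ce=cv2.connectedComponentsWithStats(m)
    big=[i for i in range(1,n) if st[i,4]>1200]
    i=min(big,key=lambda i:np.hypot(*(ce[i]-near)));m=lab==i
    L,Rr=[],[]
    for r in range(*rows):
        x=np.where(m[r])[0]
        if len(x): L.append((x[0]-.5,r));Rr.append((x[-1]+.5,r))
    out=[]
    for e in(L,Rr):
        p=ray(c,e,z)[:,:2]
        v=cv2.fitLine(p.astype(np.float32),cv2.DIST_HUBER,0,.001,.001).ravel().astype(float)
        d=v[:2]*np.sign(v[1]);out.append((v[2:],d))
    d=out[0][1]+out[1][1];d/=np.linalg.norm(d)
    mid=(out[0][0]+out[1][0])/2;w=abs(np.cross(d,out[1][0]-out[0][0]))
    x0,y0,ww,hh=st[i,:4]
    ys=[np.where(m[:,k])[0][[0,-1]] for k in range(x0+8,x0+ww-8)]
    t,b=np.median(ys,0)+[-.5,.5];cx=x0+ww/2
    return dict(mid=mid,d=d,yaw=np.degrees(np.arctan2(d[1],d[0])),each=[np.degrees(np.arctan2(o[1][1],o[1][0])) for o in out],w=w,top=(cx,t),bot=(cx,b))
def along(mid,d,p): return mid+d*((p-mid)@d)
E
python3 -W ignore - <<'E'
from h import *
c=cam("wrist");e=edges(c,(150,220),.05,(250,165));print(e)
A=along(e["mid"],e["d"],ray(c,e["bot"],.05)[0,:2]);B=along(e["mid"],e["d"],ray(c,e["top"],.02)[0,:2])
print("back",A,"mouth",B,np.linalg.norm(A-B)); C=A+e["d"]*.08
print("centre from back",C,"from mouth",B-e["d"]*.08)
np.save("bottom.npy",[(A+B)/2,e["d"]]); print("deep target centre",(A+B)/2-.045*e["d"],get_state()["tool_pos"])
E
```

```text
{'mid': array([ 0.4731814 , -0.02530045]), 'd': array([-0.12653755,  0.99196182]), 'yaw': np.float64(97.2695558551379), 'each': [np.float64(96.94788456010863), np.float64(97.59122714475818)], 'w': np.float64(0.0541746390260915), 'top': (np.float64(250.0), np.float64(103.5)), 'bot': (np.float64(250.0), np.float64(227.5))}
back [ 0.48074126 -0.08456427] mouth [0.4608842  0.07110062] 0.15692628698375283
centre from back [ 0.47061826 -0.00520732] from mouth [ 0.4710072  -0.00825633]
deep target centre [ 0.47650692 -0.05137011] [ 0.47842098 -0.00711045  0.23861928]
```

```bash
python3 -m jog '[[[-0.058,-0.002,0,0,0,0],[-0.058,-0.002,0,0,0,0],[-0.058,-0.002,0,0,0,0],[-0.058,-0.002,0,0,0,0],[-0.058,-0.002,0,0,0,0],[-0.058,-0.002,0,0,0,0],[0,0,0,0,0,0.164],[0,0,0,0,0,0],[0,0,0,0,0,0]]]'; 
python3 -W ignore - <<'E'
from h import *
print(np.round(get_state()['q'],2),yaw()[0])
c=cam("wrist");cv2.imwrite("pics/w2.png",c[0]);e=edges(c,(120,185),.05,(250,165));print(e)
E
```

```text
clock: 4.22
tool_pos: [0.5179, -0.3526, 0.2386]
eef_rot: [0.712, 0.703, 0.0, -0.0]
contact_force: [-0.7, -0.3, -0.2]
opening: 1.001
finger_force: 0.0
[ 0.49  0.69  0.06  1.57 -0.05  0.89  0.56] -0.7296815091444459
{'mid': array([ 0.51488894, -0.33149768]), 'd': array([0.02820595, 0.99960213]), 'yaw': np.float64(88.38370392623447), 'each': [np.float64(86.39418151846249), np.float64(90.37322634830653)], 'w': np.float64(0.04850880750865106), 'top': (np.float64(250.5), np.float64(104.5)), 'bot': (np.float64(250.5), np.float64(219.5))}
```

View pics/w2.png

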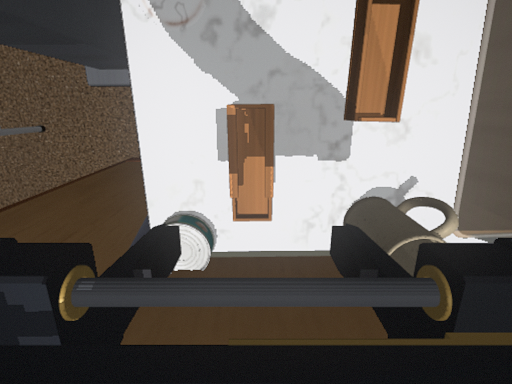

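The deep tray spans columns 228–274. Its closed end is at row 104, the step is at ~row 190 and the mouth end is at row 220. The mask misses bright wood on the left edge, so I'll loosen it.

```bash
sed -i 's/(4,110,40),(18,255,255)/(0,75,25),(25,255,255)/; s/    return m$/    return cv2.morphologyEx(m,cv2.MORPH_CLOSE,np.ones((5,5),np.uint8))/' h.py
python3 -W ignore - <<'E'
from h import *
c=cam("wrist");e=edges(c,(115,185),.05,(250,165));print(e)
A=along(e["mid"],e["d"],ray(c,e["top"],.05)[0,:2]);B=along(e["mid"],e["d"],ray(c,e["bot"],.02)[0,:2])
print("back",A,"mouth",B,np.linalg.norm(A-B)); C=(A+B)/2;print("C",C)
s=get_state();y,T=yaw();d=np.r_[C,0.]-np.r_[s["tool_pos"][:2],0];print("tool shift",T.T@d,"turn(rad about tool z)",np.radians(y-(e["yaw"]-90)))
E
```

```text
{'mid': array([ 0.51238072, -0.32892726]), 'd': array([0.00691166, 0.99997611]), 'yaw': np.float64(89.60398813261672), 'each': [np.float64(89.9244332912467), np.float64(89.28354297517515)], 'w': np.float64(0.0545563240566408), 'top': (np.float64(250.5), np.float64(103.5)), 'bot': (np.float64(250.5), np.float64(220.5))}
back [ 0.51276594 -0.27319326] mouth [ 0.51166655 -0.43225258] 0.15906312537517134
C [ 0.51221625 -0.35272292]
tool shift [ 4.65533970e-04 -5.42542856e-03 -1.28837895e-07] turn(rad about tool z) -0.007754343315423375
```

Run:
```python
from h import *
c=cam("top")
for z in(0,.09): print(z,ray(c,[(367,128),(354,118),(357,96),(387,98),(347,100)],z).round(3)[:,:2].tolist())
c=cam("wrist")
for z in(0,.09,.1): print(z,ray(c,[(345,212),(360,238)],z).round(3)[:,:2].tolist())
```

```text
0 [[0.658, -0.438], [0.704, -0.415], [0.772, -0.457], [0.732, -0.542], [0.77, -0.422]]
0.09 [[0.621, -0.399], [0.664, -0.378], [0.727, -0.417], [0.69, -0.496], [0.725, -0.384]]
0 [[0.651, -0.43], [0.677, -0.473]]
0.09 [[0.62, -0.395], [0.64, -0.428]]
0.1 [[0.616, -0.391], [0.636, -0.423]]
```

```bash
python3 -m jog '[[[0.0105,-0.0054,0,0,0,-0.008],[0,0,0.06,0,0,0],[0,0,0.06,0,0,0],[0,0,0.055,0,0,0],[0,0,0.03,0,0,0],[0,0,0.02,0,0,0],[0,0,0,0,0,0],[0,0,0,0,0,0]]]' && python3 -m jog '[[[0,0,0,0,0,0],[0,0,0,0,0,0],[0,0,0,0,0,0],[0,0,0,0,0,0],[0,0,0,0,0,0],[0,0,0,0,0,0]]]' 0.04 25
```

```text
clock: 5.42
tool_pos: [0.5127, -0.3447, 0.015]
eef_rot: [0.711, 0.703, 0.0, 0.001]
contact_force: [0.9, -0.3, 0.2]
opening: 1.001
finger_force: 0.0
clock: 6.18
tool_pos: [0.5121, -0.3444, 0.014]
eef_rot: [0.711, 0.703, 0.0, 0.0]
contact_force: [0.3, 1.2, 4.6]
opening: 0.63
finger_force: 25.0
```

```bash
python3 -m jog '[[[0,0,-0.02,0,0,0],[0,0,-0.055,0,0,0],[0,0,-0.055,0,0,0],[0,0,-0.02,0,0,0],[0.0502,-0.0067,0,0,0,0],[0.0502,-0.0067,0,0,0,0],[0.0502,-0.0067,0,0,0,0],[0.0502,-0.0067,0,0,0,0],[0.0502,-0.0067,0,0,0,0],[0.0502,-0.0067,0,0,0,0],[0,0,0,0,0,-0.138],[0,0,0,0,0,0]]]' && python3 -m jog '[[[0,0,0,0,0,0]]]'
python3 -W ignore - <<'E'
from h import *
s=get_state();y,T=yaw();print(s["tool_pos"],y,T[:,2],s["opening"])
c=cam("wrist");cv2.imwrite("pics/w3.png",c[0])
C,d=np.load("bottom.npy");t=C-.045*d+.0083*d
print("tool shift",T.T@(np.r_[t,0]-np.r_[s["tool_pos"][:2],0]),"turn",np.radians(y)-np.arctan2(d[1],d[0])+np.pi/2)
E
```

```text
clock: 7.68
tool_pos: [0.4747, -0.0422, 0.1643]
eef_rot: [0.661, 0.75, 0.0, -0.0]
contact_force: [-0.2, -1.1, -2.8]
opening: 0.636
finger_force: 25.0
clock: 7.8
tool_pos: [0.4749, -0.0437, 0.1641]
eef_rot: [0.662, 0.749, -0.0, 0.0]
contact_force: [-0.2, -0.8, -2.8]
opening: 0.632
finger_force: 25.0
[ 0.47492358 -0.04369586  0.16405395] 7.042720386197665 [ 3.78299413e-04 -3.85339361e-04 -9.99999854e-01] 0.6324307487910682
tool shift [ 4.89454759e-04  5.97594181e-04 -1.37557564e-08] turn -0.003959025793312421
```

View pics/w3.png

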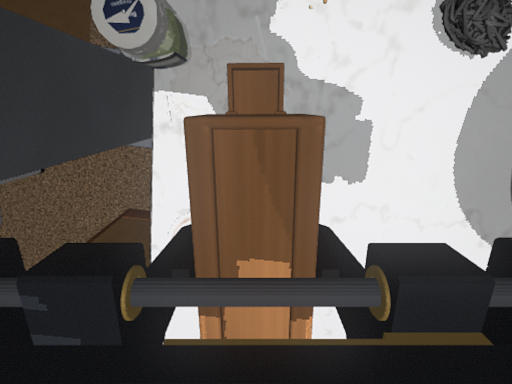

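The held tray's back rim is at columns 185–325, row 118, and the bottom tray's mouth is at columns 228–284, row 65. The two are centred on each other, so I'll lower.

```bash
python3 -m jog '[[[0.0005,0.0006,0.04,0,0,-0.004],[0,0,0.04,0,0,0],[0,0,0.01,0,0,0],[0,0,0.006,0,0,0],[0,0,0.002,0,0,0],[0,0,0,0,0,0],[0,0,0,0,0,0]]]'; python3 -W ignore - <<'E'
from h import *
s=get_state();y,T=yaw();print(s["tool_pos"],y,s["contact_force"],s["joint_torque"][:3])
C,d=np.load("bottom.npy");t=C-.045*d+.0083*d
print("tool shift",T.T@(np.r_[t,0]-np.r_[s["tool_pos"][:2],0]),"turn",np.radians(y)-np.arctan2(d[1],d[0])+np.pi/2)
E
```

```text
clock: 8.72
tool_pos: [0.4759, -0.0421, 0.0664]
eef_rot: [0.659, 0.752, 0.0, 0.001]
contact_force: [0.0, -0.3, -2.5]
opening: 0.634
finger_force: 25.0
[ 0.47593411 -0.04209859  0.0663869 ] 7.501033122330897 [ 0.02350763 -0.25032008 -2.50856049] [ 2.26972176e-02 -4.78057623e+01  1.77846126e+00]
tool shift [-9.67021192e-04 -6.08898152e-04 -6.52351414e-07] turn 0.004040040456036342
```

```bash
python3 -m jog '[[[-0.0004,0,0.0015,0,0,0],[0,0,0.001,0,0,0],[0,0,0,0,0,0]]]'
```

```text
clock: 9.1
tool_pos: [0.4757, -0.0425, 0.0639]
eef_rot: [0.659, 0.752, 0.0, 0.0]
contact_force: [-1.1, 0.3, 7.3]
opening: 0.637
finger_force: 25.0
```

```bash
python3 -m jog '[[[0,0,-0.0005,0,0,0],[0,0,0,0,0,0]]]' && python3 -m jog '[[[0,0,0,0,0,0],[0,0,0,0,0,0],[0,0,0,0,0,0],[0,0,0,0,0,0],[0,0,-0.03,0,0,0],[0,0,-0.06,0,0,0],[0,0,-0.06,0,0,0],[0,0,-0.04,0,0,0],[0,0,0,0,0,0],[0,0,0,0,0,0]]]' 0.085
python3 -W ignore - <<'E'
from h import *
s=get_state();y,T=yaw();print(s["tool_pos"],y)
c=cam("wrist");cv2.imwrite("pics/w4.png",c[0])
E
```

```text
clock: 9.35
tool_pos: [0.4757, -0.0425, 0.064]
eef_rot: [0.659, 0.752, 0.0, 0.0]
contact_force: [-0.8, 0.6, 3.7]
opening: 0.632
finger_force: 25.0
clock: 10.6
tool_pos: [0.4748, -0.0424, 0.253]
eef_rot: [0.659, 0.752, -0.0, -0.001]
contact_force: [-0.9, 0.0, -1.0]
opening: 0.963
finger_force: 0.0
[ 0.47480725 -0.04236999  0.25299   ] 7.518188290231003
```

View pics/w4.png

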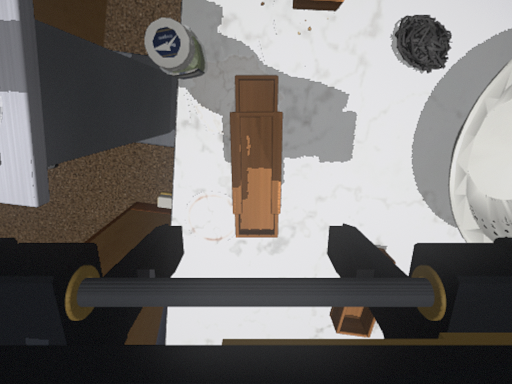

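The deep tray sits on the bottom one. Its closed end is at row ~112, the bottom tray's mouth shows at rows 76–111, and the deep tray's mouth end is at row ~237. I'll measure where it ended up.

```bash
python3 -W ignore - <<'E'
from h import *
c=cam("wrist");e=edges(c,(120,200),.1,(256,160));m=edges(c,(82,106),.02,(256,160))
print("deep",e["mid"],e["yaw"],e["w"],e["top"],e["bot"],"mouth of bottom",m["mid"],m["yaw"],m["w"])
col=mask(c[0]);w=[(np.ptp(np.where(col[r,200:310])[0])) for r in range(104,120)];print(w)
Bm=ray(c,e["top"],.02)[0,:2];Dm=ray(c,e["bot"],.07)[0,:2];D=along(e["mid"],e["d"],Dm)+.08*e["d"]
C,d=np.load("bottom.npy");print("bottom mouth end vs before",Bm,along(C,d,C+.08*d))
for r in(110,111,112):print("back edge at row",r,(ray(c,(256,r),.1)[0,:2]-C)@d,"want .035")
n=np.array([-d[1],d[0]])
print("deep centre via mouth",D,"along",(D-C)@d,"want -.045; lateral deep",(e["mid"]-C)@n,"lat bottom mouth",(m["mid"]-C)@n)
E
```

```text
deep [ 0.472102   -0.01791921] 97.88077231371113 0.05458480386868026 (np.float64(257.0), np.float64(75.5)) (np.float64(257.0), np.float64(236.5)) mouth of bottom [0.46303259 0.05134108] 97.67505730350626 0.054541378201197664
[np.int64(41), np.int64(41), np.int64(41), np.int64(41), np.int64(41), np.int64(41), np.int64(41), np.int64(41), np.int64(48), np.int64(51), np.int64(51), np.int64(51), np.int64(51), np.int64(51), np.int64(51), np.int64(51)]
bottom mouth end vs before [0.46098441 0.07137774] [0.46068973 0.07262512]
back edge at row 110 0.03673479101511193 want .035
back edge at row 111 0.03573332316352206 want .035
back edge at row 112 0.03472986476370173 want .035
deep centre via mouth [ 0.47640728 -0.04902234] along -0.04265849752582392 want -.045; lateral deep 0.00013671492758483467 lat bottom mouth 0.00036919897972167857
```

```bash
python3 -m jog '[[[0.0539,0.0152,0,0,0,0],[0.0539,0.0152,0,0,0,0],[0.0539,0.0152,0,0,0,0],[0.0539,0.0152,0,0,0,0],[0.0539,0.0152,0,0,0,0.031],[0,0,0,0,0,0],[0,0,0,0,0,0]]]' 0.0875
python3 -W ignore - <<'E'
from h import *
c=cam("wrist");cv2.imwrite("pics/w5.png",c[0]);e=edges(c,(155,215),.034,(250,165));print(e)
A=along(e["mid"],e["d"],ray(c,e["bot"],.034)[0,:2])
for zm in(.014,.02):
    B=along(e["mid"],e["d"],ray(c,e["top"],zm)[0,:2]);print(zm,A,B,np.linalg.norm(A-B))
C=(A+B)/2
s=get_state();y,T=yaw();print("C",C,"tool shift",T.T@(np.r_[C,0.]-np.r_[s["tool_pos"][:2],0]),"turn",np.radians(y-(e["yaw"]-90)))
E
```

```text
clock: 11.58
tool_pos: [0.515, 0.2336, 0.2522]
eef_rot: [0.671, 0.742, -0.002, -0.0]
contact_force: [-0.6, -0.8, -0.6]
opening: 0.992
finger_force: 0.0
{'mid': array([0.51852389, 0.20863148]), 'd': array([-0.08721037,  0.99618992]), 'yaw': np.float64(95.00314168702222), 'each': [np.float64(94.6945707484041), np.float64(95.31171263094416)], 'w': np.float64(0.05466877384511768), 'top': (np.float64(258.0), np.float64(99.5)), 'bot': (np.float64(258.0), np.float64(216.5))}
0.014 [0.52275571 0.16029204] [0.50891662 0.31837374] 0.15868631457464258
0.02 [0.52275571 0.16029204] [0.50893134 0.3182056 ] 0.15851752689075127
C [0.51584352 0.23924882] tool shift [ 6.41088898e-03  1.25259971e-03 -1.59972156e-05] turn 0.01099513388818267
```

View pics/w5.png

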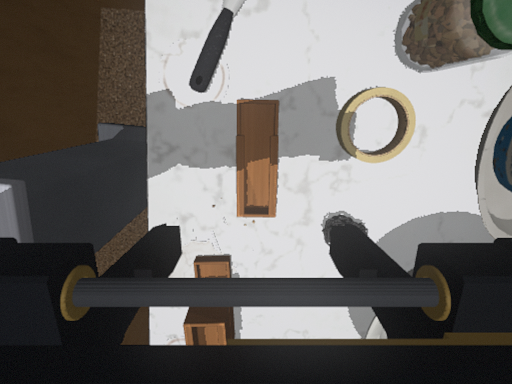

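The shallow tray is at columns 237–278, with its mouth end at row 99 (left) and its back at row 216. Nothing stands close around it.

```bash
python3 -m jog '[[[-0.0036,0.0013,0,0,0,0.011],[0,0,0.06,0,0,0],[0,0,0.06,0,0,0],[0,0,0.06,0,0,0],[0,0,0.04,0,0,0],[0,0,0.024,0,0,0],[0,0,0,0,0,0],[0,0,0,0,0,0]]]' && python3 -m jog '[[[0,0,0,0,0,0],[0,0,0,0,0,0],[0,0,0,0,0,0],[0,0,0,0,0,0],[0,0,0,0,0,0],[0,0,0,0,0,0]]]' 0.04 25; python3 -c "
from h import *
s=get_state();print(s['tool_pos'],yaw()[0],(s['tool_pos'][:2]-np.array([.51584,.23925]))@np.array([-.0872,.9962]))"
```

```text
clock: 12.62
tool_pos: [0.5182, 0.2306, 0.0108]
eef_rot: [0.675, 0.737, 0.001, 0.0]
contact_force: [0.5, 0.2, -0.2]
opening: 0.993
finger_force: 0.0
clock: 13.38
tool_pos: [0.5173, 0.2313, 0.0101]
eef_rot: [0.675, 0.738, 0.0, -0.0]
contact_force: [-0.9, 0.0, 5.4]
opening: 0.632
finger_force: 25.0
[0.51727108 0.2313097  0.01009143] 5.108214736753582 -0.008034919753611612
```

```bash
python3 -m jog '[[[0,0,-0.03,0,0,0],[0,0,-0.06,0,0,0],[0,0,-0.06,0,0,0],[0,0,-0.05,0,0,0],[-0.048,-0.0134,0,0,0,0],[-0.048,-0.0134,0,0,0,0],[-0.048,-0.0134,0,0,0,0],[-0.048,-0.0134,0,0,0,0],[-0.048,-0.0134,0,0,0,0],[0,0,0,0,0,-0.042],[0,0,0,0,0,0],[0,0,0,0,0,0]]]'
cat > tgt.py <<'E'
from h import *
s=[get_state()["tool_pos"]]
for _ in range(3): snapshot("top");s.append(get_state()["tool_pos"])
p=np.mean(s,0);y,T=yaw();C,d=np.load("bottom.npy");t=C-.0074*d
print(p,y,get_state()["contact_force"],"tool shift",T.T@(np.r_[t,0]-np.r_[p[:2],0]),"turn",np.radians(y-7.6))
E
python3 tgt.py; python3 -c "
from h import *
cv2.imwrite('pics/w6.png',cam('wrist')[0])"
```

```text
clock: 14.88
tool_pos: [0.4722, -0.0122, 0.2095]
eef_rot: [0.658, 0.753, 0.0, -0.0]
contact_force: [0.0, -0.7, -1.8]
opening: 0.634
finger_force: 25.0
[ 0.47215226 -0.01238615  0.2095566 ] 7.6223070883879345 [ 1.21139355  0.20194002 -2.45879389] tool shift [-1.61782097e-03 -6.23254664e-04 -6.71744799e-07] turn 0.0003893321389028568
```

View pics/w6.png

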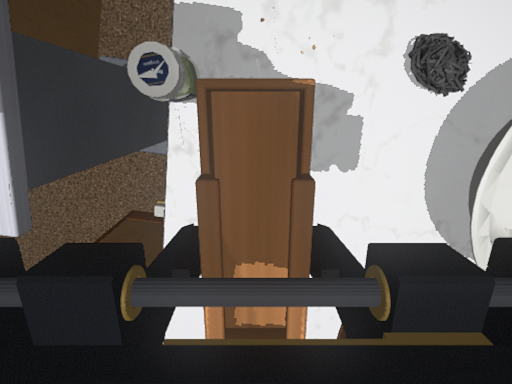

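The held tray's mouth end is at columns 196–314, row 79, centred at column 255, which matches the expected grasp offset. I'll lower it.

```bash
python3 -m jog '[[[-0.0014,-0.0005,0.04,0,0,0],[0,0,0.04,0,0,0],[0,0,0.012,0,0,0],[0,0,0.003,0,0,0],[0,0,0.001,0,0,0],[0,0,0,0,0,0],[0,0,0,0,0,0]]]'; python3 tgt.py
```

```text
clock: 15.95
tool_pos: [0.4721, -0.0153, 0.1144]
eef_rot: [0.659, 0.752, 0.001, 0.001]
contact_force: [0.1, 0.8, -1.6]
opening: 0.631
finger_force: 25.0
[ 0.47191864 -0.01526147  0.11421155] 7.50632496678253 [ 1.19935199  0.44512652 -1.24157599] tool shift [ 1.20108412e-03 -1.27369873e-05  2.74387905e-08] turn -0.001634937756559906
```

```bash
python3 -m jog '[[[0.001,0,0.0015,0,0,0],[0,0,0.0015,0,0,0],[0,0,0.001,0,0,0],[0,0,0,0,0,0]]]'; python3 tgt.py
```

```text
clock: 16.6
tool_pos: [0.4714, -0.0142, 0.11]
eef_rot: [0.659, 0.752, 0.0, -0.0]
contact_force: [-0.6, 0.2, 4.9]
opening: 0.634
finger_force: 25.0
[ 0.47140818 -0.01419575  0.11004686] 7.515085384243071 [-1.9000176   0.0419705   6.10505292] tool shift [7.77572332e-05 3.54140178e-04 7.28761144e-08] turn -0.0014820396280242592
```

Contact at the expected height. Release, rise and check.

```bash
python3 -m jog '[[[0,0,0,0,0,0],[0,0,0,0,0,0],[0,0,0,0,0,0],[0,0,0,0,0,0],[0,0,-0.03,0,0,0],[0,0,-0.05,0,0,0],[0,0,-0.05,0,0,0],[0,0,-0.05,0,0,0],[0,0,0,0,0,0],[0,0,0,0,0,0]]]' 0.085
python3 -W ignore - <<'E'
from h import *
c=cam("wrist");cv2.imwrite("pics/w7.png",c[0]);print(get_state()["tool_pos"],blobs(c[0],1500).__len__())
C,d=np.load("bottom.npy");n=np.array([-d[1],d[0]])
e=edges(c,(160,215),.134,(256,160));print(e["yaw"],e["w"],e["top"],e["bot"],"lat",(e["mid"]-C)@n)
print("mouth end along",[(ray(c,e["top"],z)[0,:2]-C)@d for z in(.114,.12)])
E
```

```text
clock: 18.0
tool_pos: [0.4709, -0.0142, 0.2892]
eef_rot: [0.659, 0.752, -0.0, -0.0]
contact_force: [0.1, -0.1, -0.2]
opening: 0.968
finger_force: 0.0
[ 0.47051859 -0.01425476  0.28863903] 4
96.7707812190002 0.05478448538365789 (np.float64(256.0), np.float64(95.5)) (np.float64(256.0), np.float64(243.5)) lat 0.0005366781591528166
mouth end along [np.float64(0.08036310863314083), np.float64(0.08010248102409101)]
```

View pics/w7.png

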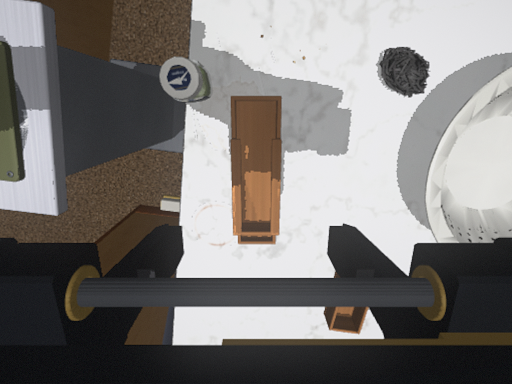

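The shallow tray lies square on top, mouth to the left at row 96. Its back is at row 236, and the deep tray's mouth is open below it (rows 236–243). The offsets are within about 1 mm and the gripper is clear.

```bash
python3 -c "
from plant import *
print(finish_job())"
```

```text
the job is handed in; nothing more can be done
None
```

The zigzag tower is stacked and handed in after about 18 s of the 64 s: deep tray on the bottom tray, shallow tray on top, mouths alternating and open, positions measured to within about 1 mm for the placed trays, and the closed box left alone.

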